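# Shut the detector shutter and pop the sample hatch of a tube luminometer

### The job

Make the tube luminometer ready for unloading, working gently with a fingertip and gripping nothing: first push the shutter slide on its deck all the way to the closed end (away from the display, at the black disc), so that no daylight reaches the detector. Then press the dark hatch once on its ribbed pad, down to its stop, and let go so that it pops up by itself. See that it stays open, leave it open and untouched with the shutter still closed, and do not disturb the things standing around.

Things in the scene. Friction and masses are not known exactly. Their poses are not given: they have to be found in the camera images.
- reader: Tube luminometer, a fixed white instrument 186 deep (x) x 166 wide (y) x 120 mm high on a dark plinth; origin under its centre on the worktop, x axis from its sloping front (display and keys) towards its back, z up. The flat deck is 120 mm above the origin and begins 55 mm in front of the origin (x = -55 mm); in front of that the panel slopes down to 78 mm height at x = -92 mm. On the deck: the hatch at the left, the shutter slide at the right.
- shutter (a joint): Shutter slide, m along the reader's +x. 0 = shutter open (near end, white ring), 0.025 = fully closed (far end, black disc, hard stop). It counts as closed beyond 0.021. Starts between 0 and 0.006; stays where it is left, 2 N of friction.
- shutter_knob (a point): Centre of the top of the shutter slide's finger bar, with the reader's axes. The bar is dark with an orange line, 12 mm along x, 28 mm along y, and stands 15 mm above the deck; push on its near (-x) face to close. Its foot plate reaches 4 mm beyond the bar's faces in x and is 3 mm high. Moves with the slide.
- hatch (a joint): Hinge angle of the sample hatch, rad. 0 = latched shut, negative = pressed in (stop at -0.062), positive = open (springs to about 1.2 when free, stop at 1.35). Push-push latch as in a click pen: pressed beyond about -0.05 (3.2 mm at the pad) and let go, it releases and a spring of about 4 N at the pad swings the hatch up in about 1 s; the spring then holds it open. A short press lets it go back to latched; pressed down again after opening it latches shut again.
- hatch_press (a point): Centre of the ribbed light-grey pad on the hatch's top, the place to press, 64 mm from the hinge; its axes turn with the hatch and while it is shut equal the reader's. Shut, it is 125 mm above the worktop, and the hatch's top 4 mm above the deck. Pressing takes 3 to 5 N and about 4 mm of travel to a hard stop.
- hatch_hinge (a point): Middle of the hatch's hinge, at its far (+x) edge, at deck height. The hatch is a dark plate 78 mm long from here towards -x, 64 mm wide and 7 mm thick. Popped open, its free edge stands about 75 mm above the deck and 30 mm in front of the hinge.
- latch_pin (a joint): Index pin inside the latch, m. 0 = as at the start, about 0.003 while pressed the first time, 0.006 after one press and release, 0.009 or more once the hatch has been pressed a second time.
- petri_dish: Loose petri dish with a beige medium, 63 mm across, 15 mm high, beside the reader on its left; origin under its centre. Leave alone.
- flask: Loose glass conical flask with a pink filling, 63 mm across, 109 mm high, beside the reader on its right; origin under its centre. Leave alone.
- red_marker: Loose white marker with a red cap, lying in front of the reader, 140 mm long (its y axis), 18 mm high; origin under its centre. Leave alone.
- timer: Loose white bench timer, 66 x 66 x 18 mm, with a green and a red key, in front of the reader on the right; origin under its centre. Leave alone.

How it is judged:
On the way, in this order (a step that is already met when the one before it is completed fails the run):
1. the shutter slide is pushed to its closed end while the hatch is still shut (value of joint shutter above 0.021 m and value of joint hatch below 0.03 rad), for 0.2 s.
2. the hatch is pressed in with the fingers (value of joint hatch below -0.03 rad and contact force between the fingers and hatch above 0.5 N).
3. the hatch has popped open and stays open for a second with nothing touching it (value of joint hatch above 0.9 rad and contact force between anything else and hatch below 0.05 N), for 1 s.
At the end, for the whole second after the job is handed in: The hatch stands open by more than 0.9 rad and at rest after a single press of its latch (latch pin between 4.5 and 8 mm), the shutter slide is beyond 21 of its 25 mm, and petri dish, flask, marker and timer are within 15 mm of where they stood (value of joint hatch above 0.9 rad and velocity of joint hatch between -0.1 and 0.1 rad/s and value of joint shutter above 0.021 m and value of joint latch_pin between 0.0045 and 0.008 m and distance of each of petri_dish, flask, red_marker, timer from where it was at the start of the episode below 0.015 m); the robot touches nothing.
It fails at once if the hatch opens while the shutter is not closed (detector exposed) (value of joint hatch above 0.06 rad and value of joint shutter below 0.021 m).
It fails at once if the hatch is pressed down a second time after it was released (value of joint latch_pin above 0.008 m).
It fails at once if the hatch is gripped, or pressed with more than 40 N (contact force between the fingers and hatch above 40 N).
It fails at once if the shutter slide is gripped, or pushed with more than 40 N (contact force between the fingers and shutter above 40 N).
It fails at once if a thing beside the reader is pushed, lifted or carried more than 15 mm (distance of any of petri_dish, flask, red_marker, timer from where it was at the start of the episode above 0.015 m).
It also fails if it takes over 45 s, if anything falls off the work surface, if the arm or the gripper's body presses on something with over 40 N, if the wrist force passes 120 N, or if a joint passes its speed limit or range.

### The arm

A 6-joint arm with a two-finger parallel gripper is mounted at the origin on a cart in front of the work surface, level with it; the furniture and walls round the work are solid. World frame = base frame: x ahead of the robot, y to its left, z up, the work surface at z = 0. Lengths are in m, angles in rad, forces in N, time in s.
With the tool pointing down it reaches from about 0.25 to 0.725 m from the base axis. Payload 4 kg.
Tool frame: the origin (TCP) lies on the centre line of the jaws, within the pads' length; the fingertips stand 14 mm ahead of it and the grasp point (between the pads) lies 5 mm behind it; z points along the fingers, x is the direction in which the jaws open and shut, and the axes are right-handed (so a half turn about z gives the same grasp; the last joint's range is limited). The gripper opens to 85 mm and grips with 20 to 120 N. Pads are 22 mm wide; open, the fingers measure 114 mm over their backs; the gripper's body (76 mm by 85 mm) begins 54 mm behind the grasp point. The pads swing forward as they close: fully open they stand 13 mm farther back than shut.
Start: joints at [-1.228, 0.241, 0.005, 1.335, 0, 1.571], TCP at [0.168, -0.471, 0.245] pointing down, gripper open.
Joint ranges: [-2.72, 2.72], [-1.05, 1.87], [-1.09, 1.28], [-1.99, 2.15], [-1.42, 1.44], [-3.14, 3.14]. Speed limits (rad/s): [2.79, 2.79, 3.14, 3.14, 3.14, 3.14].

### API

Orientations are given as a unit quaternion [x, y, z, w].
In Python, from workcell import get_obs, optics, ticket gives the robot as it stands.
- The arm moves only by the shell command python3 -m inch 'ROWS'. ROWS is JSON, a list that holds one entry, the list of rows, each a list of 5 numbers: the finger opening in cm, from 0 to 8.54, then the shift along the tool's x, y, z in cm, then the turn about the tool's z in degrees. In form: [[[fingers, dx, dy, dz, roll], ...]]. A call has exactly 5 rows; each row is the pose to reach, as a shift and turn from the pose measured when the call began, along the tool's axes at that moment; what a row does not reach only later rows make up. A row lasts 1/8 s, in which the tool goes at most 62.5 mm and 10.7 degrees, less where a joint would pass 70% of its speed; a pose out of reach is approached as far as the arm can. A call with a gripper value outside its range is refused whole. The fingers move at their own pace and stop on an object; the grip force is fixed at half the most. Time passes only in rows, so rows that repeat a pose let the fingers close, or fill a call up. It gives the time, the measured TCP pose, the force and the opening at its end, in the units of the state.
- get_obs(): the state, without advancing time (a new reading comes with each control period).
- optics.camera(name): name is "scene" or "top" or "wrist"; returns (picture, depth): 384x512x3 uint8, red, green, blue; 384x512 float32, m along the optical axis (not along the pixel's ray), 0 where there is no reading.
- optics.camera_info(name): a dict with "vfov" (degrees; the focal length in pixels is half the picture's height over the tangent of half this angle, whatever the lens; pixels are square), "cx", "cy" (the principal point, pixels), "k1" (the pictures are not rectified: a ray, as slopes to the right and down, at radius r is drawn at 1 + k1 r^2 times it, then the intrinsics apply), "R" (3x3) and "t" (3): a world point X has camera coordinates R X + t. Camera axes: x right, y down, z forward; pixel columns grow to the right and rows downward; lengths in m; the calibration is good to about 2 mm. A picture is of the moment at which its call begins: read the wrist's pose just before it. camera_info takes no time and is no camera call; for the wrist camera it gives the pose at the moment of the call.
- ticket.job_done(): hands the job in, once; it reports no verdict.
The state is a dict: "clock": time; "joint_pos": joint angles; "joint_vel": joint speeds; "tau": joint torques, N m; "eef_pos": TCP position; "tool_rot": TCP orientation; "ft_force": force on the tool from outside, world axes, zero at the start; "ft_torque": the same for the moment, N m; "grip_width": finger opening in m.
Only numpy, scipy, OpenCV 4.12 (cv2) and the standard library are available. Lean on these libraries where they do the work, as an engineer would, in place of code of your own. Each camera call takes 0.05 s, during which the arm holds its last target.

## Working session

There is one attempt and no reset: what is moved stays moved. The work goes in short steps, Python scripts to look and compute and a shell command to move; the robot and the scene stay as the last step left them, time stands still between calls to the robot, and variables do not carry over. Pictures are saved under pics/ and viewed, and the job is handed in when it is done.

```bash
mkdir -p pics; cat > h.py <<'E'
import numpy as np,cv2
from workcell import get_obs,optics,ticket
def snap(n,f):
    im,d=optics.camera(n); cv2.imwrite('pics/'+f,im[:,:,::-1]); np.savez('pics/'+f[:-4]+'.npz',im=im,d=d); return im,d
def ray(ci,u,v):
    f=192/np.tan(np.radians(ci['vfov'])/2)
    x,y=(u-ci['cx'])/f,(v-ci['cy'])/f
    K=np.eye(3);D=np.array([ci['k1'],0,0,0,0.])
    p=cv2.undistortPoints(np.array([[[x,y]]],float),K,D)[0,0]
    R=np.array(ci['R']);t=np.array(ci['t'])
    return -R.T@t, R.T@np.array([p[0],p[1],1]), 
def onz(ci,u,v,z):
    o,d=ray(ci,u,v); return o+d*(z-o[2])/d[2]
def dep(ci,u,v,D):
    o,d=ray(ci,u,v); return o+d*D[int(round(v)),int(round(u))]
E
python3 - <<'E'
from h import *
o=get_obs();print({k:np.round(v,3) for k,v in o.items()})
for n in('scene','top'):
    snap(n,n+'0.png');print(n,optics.camera_info(n))
E
```

```text
{'clock': np.float64(0.0), 'joint_pos': array([-1.228,  0.241,  0.004,  1.335, -0.   ,  1.571]), 'joint_vel': array([ 0.001,  0.002,  0.   , -0.002, -0.001, -0.001]), 'tau': array([-2.0000e-03, -3.7232e+01,  2.5241e+01,  1.7000e-02, -0.0000e+00,
       -0.0000e+00]), 'eef_pos': array([ 0.168, -0.47 ,  0.244]), 'tool_rot': array([ 0.817, -0.576, -0.001, -0.001]), 'ft_force': array([ 0.208, -1.465, -0.827]), 'ft_torque': array([ 0.027, -0.029, -0.001]), 'grip_width': np.float64(0.085)}
scene {'vfov': 42.54404988786706, 'cx': 257.1851988205933, 'cy': 191.4697815405263, 'k1': -0.18376352562416573, 'R': array([[-0.84206456, -0.53901704, -0.01969538],
       [-0.39361238,  0.63905593, -0.66081526],
       [ 0.36877714, -0.54869677, -0.75029013]]), 't': array([0.39632334, 0.3068837 , 0.85949952])}
top {'vfov': 50.237997044010335, 'cx': 261.14538742178564, 'cy': 188.24370328128205, 'k1': 0.04572442876495512, 'R': array([[ 0.01639499, -0.99986464, -0.00138179],
       [-0.99661919, -0.01623047, -0.0805404 ],
       [ 0.08050707,  0.00269758, -0.99675039]]), 't': array([-0.06034928,  0.51154463,  1.04918761])}
```

View pics/scene0.png

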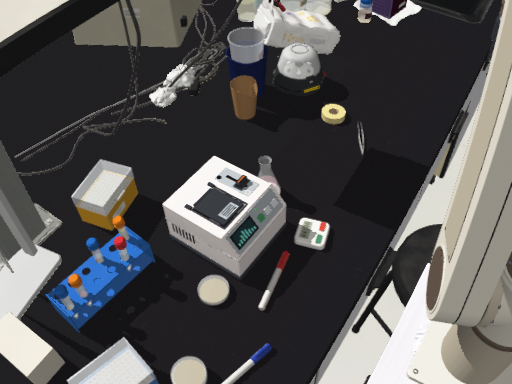

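View pics/top0.png

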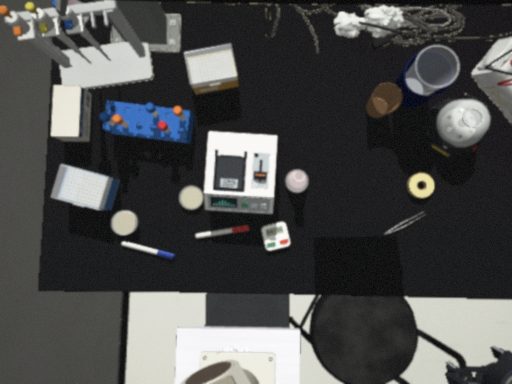

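```bash
python3 - <<'E'
from h import *
z=np.load('pics/top0.npz')['im'][120:255,175:320]
a=cv2.resize(z,None,fx=4,fy=4,interpolation=cv2.INTER_CUBIC)
cv2.imwrite('pics/top0z.png',a[:,:,::-1])
z=np.load('pics/scene0.npz')['im'][145:285,155:335]
a=cv2.resize(z,None,fx=4,fy=4,interpolation=cv2.INTER_CUBIC)
cv2.imwrite('pics/scene0z.png',a[:,:,::-1])
E
```

```text
(no output)
```

View pics/top0z.png

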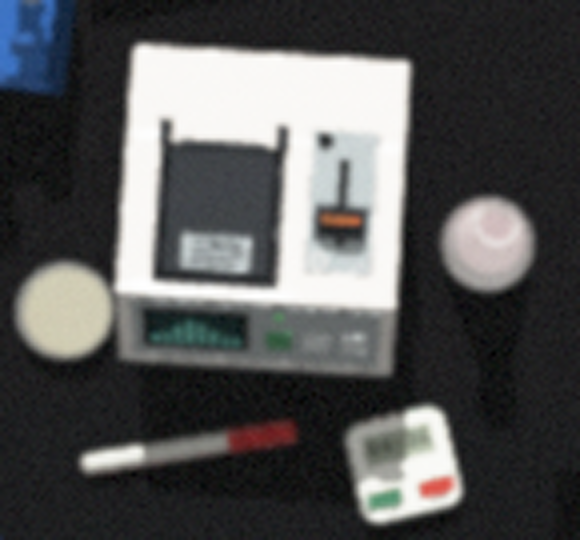

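View pics/scene0z.png

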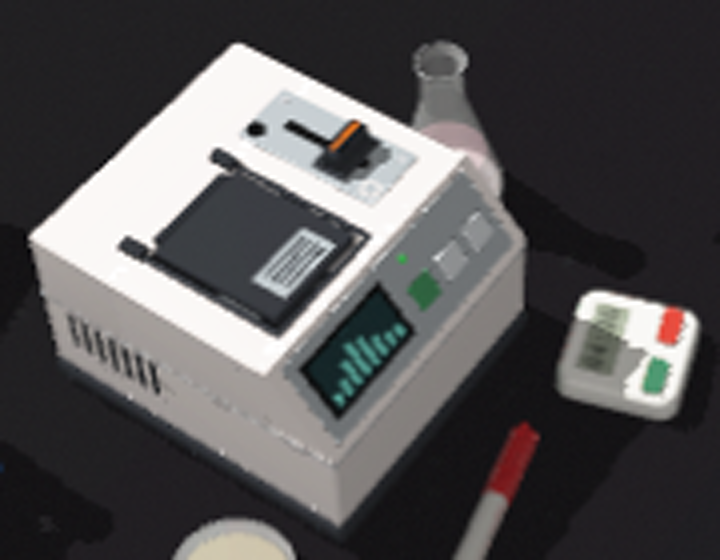

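```bash
python3 - <<'E'
from h import *
ci=optics.camera_info('top');D=np.load('pics/top0.npz')['d']
for n,a,b,z in [('knob',342,221,.135),('pad',215,252,.125),('FL',136,44,.12),('FR',411,62,.12),('NR',396,306,.12),('NL',116,291,.12),('hl',167,125,.12),('hr',283,130,.12),('flask',488,243,.05),('fneck',497,222,.109),('petri',64,311,.015),('deckmid',300,90,.12)]:
    u,v=175+(a+.5)/4-.5,120+(b+.5)/4-.5
    print(n,onz(ci,u,v,z).round(4),dep(ci,u,v,D).round(4))
ci=optics.camera_info('scene');D=np.load('pics/scene0.npz')['d']
for n,a,b,z in [('knob',346,137,.135),('pad',297,264,.125),('FL',237,43,.12),('NR',465,158,.12),('NL',270,372,.12),('FR?',30,238,.12)]:
    u,v=155+(a+.5)/4-.5,145+(b+.5)/4-.5
    print(n,onz(ci,u,v,z).round(4),dep(ci,u,v,D).round(4))
E
```

```text
knob [ 0.5345 -0.0494  0.135 ] [ 0.5348 -0.0494  0.1328]
pad [0.5161 0.0252 0.125 ] [0.5158 0.025  0.1277]
FL [0.6407 0.0756 0.12  ] [ 0.6682  0.0924 -0.0044]
FR [ 0.6325 -0.089   0.12  ] [ 6.58e-01 -9.32e-02  4.00e-04]
NR [ 0.4862 -0.0821  0.12  ] [ 0.4937 -0.0855 -0.0013]
NL [0.4924 0.0836 0.12  ] [0.4925 0.0837 0.1191]
hl [0.5921 0.056  0.12  ] [0.5915 0.0556 0.1235]
hr [ 0.5902 -0.0132  0.12  ] [ 0.5898 -0.0133  0.1226]
flask [ 0.5316 -0.1419  0.05  ] [ 0.526  -0.1373  0.1055]
fneck [ 0.5384 -0.1423  0.109 ] [ 0.5468 -0.1488  0.0354]
petri [0.4859 0.1323 0.015 ] [0.4861 0.1328 0.0121]
deckmid [ 0.6145 -0.0229  0.12  ] [ 0.6146 -0.0229  0.1195]
knob [ 0.537  -0.0492  0.135 ] [ 0.5354 -0.0469  0.138 ]
pad [0.5164 0.0245 0.125 ] [0.5151 0.0261 0.1276]
FL [ 0.6332 -0.0867  0.12  ] [ 0.7122 -0.1785  0.0027]
NR [ 0.4862 -0.0798  0.12  ] [ 0.4858 -0.0791  0.1209]
NL [0.493  0.0807 0.12  ] [0.4934 0.0802 0.1191]
FR? [0.6404 0.0773 0.12  ] [0.6413 0.0765 0.1187]
```

```bash
python3 -m inch '[[[0,-3,-4.5,0,-10],[0,-6.2,-9.2,0,-20],[0,-9.4,-14,0,-30],[0,-12.6,-18.8,0,-40],[0,-15.5,-23.1,0,-50]]]'; python3 - <<'E'
from h import *
from scipy.spatial.transform import Rotation as R
o=get_obs();print(np.round(o['joint_pos'],3),o['eef_pos'],o['grip_width'],o['clock']);M=R.from_quat(o['tool_rot']).as_matrix();print(M.round(4))
print(M.T@(np.array([.49,-.048,.245])-o['eef_pos'])*100)
E
```

```text
clock: 0.72
eef_pos: [0.334, -0.245, 0.2446]
tool_rot: [0.985, -0.174, -0.001, -0.001]
ft_force: [0.8, -0.0, 0.5]
grip_width: 0.0001
[-6.340e-01  7.200e-02 -1.990e-01  1.301e+00  1.000e-03  1.287e+00] [ 0.33399792 -0.24495453  0.24456351] 0.00013484877279170023 0.725
[[ 9.396e-01 -3.423e-01 -8.000e-04]
 [-3.423e-01 -9.396e-01  2.100e-03]
 [-1.500e-03 -1.600e-03 -1.000e+00]]
[ 7.91688466e+00 -2.38453760e+01 -1.60934743e-02]
```

```bash
python3 -m inch '[[[0,1.8,-5.5,0,-8],[0,3.6,-11,0,-17.3],[0,5.5,-16.6,0,-17.3],[0,7.2,-21.8,0,-17.3],[0,7.9,-23.8,0,-17.3]]]'; python3 - <<'E'
from h import *
from scipy.spatial.transform import Rotation as R
o=get_obs();print(np.round(o['joint_pos'],3),o['eef_pos'],o['clock']);M=R.from_quat(o['tool_rot']).as_matrix();print(M.round(4))
im,d=snap('wrist','w1.png')
ci=optics.camera_info('wrist');print(ci)
snap('scene','s1.png')
E
```

```text
clock: 1.35
eef_pos: [0.4908, -0.046, 0.2442]
tool_rot: [1.0, -0.022, -0.001, -0.001]
ft_force: [0.2, -0.5, -0.5]
grip_width: 0.0002
[-0.095  0.229 -0.014  1.33   0.002  1.52 ] [ 0.49076023 -0.0460104   0.2441584 ] 1.35
[[ 0.999  -0.0439 -0.0017]
 [-0.0439 -0.999   0.0023]
 [-0.0018 -0.0022 -1.    ]]
{'vfov': 58.95467774289098, 'cx': 254.7283714807993, 'cy': 192.45602579625236, 'k1': -0.0807442414615504, 'R': array([[ 9.99075378e-01, -4.29832606e-02, -9.09833207e-04],
       [-4.11442594e-02, -9.62041376e-01,  2.69784250e-01],
       [-1.24715039e-02, -2.69497367e-01, -9.62920366e-01]]), 't': array([-0.49347317, -0.05850935,  0.37041833])}
```

View pics/w1.png

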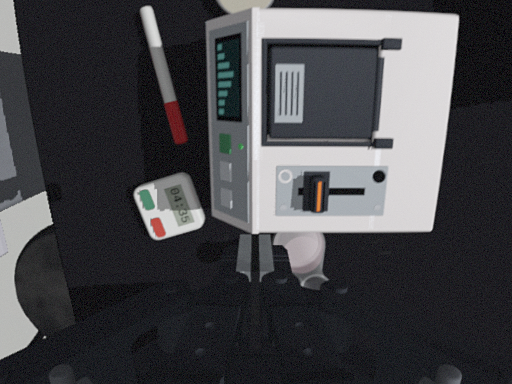

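View pics/s1.png

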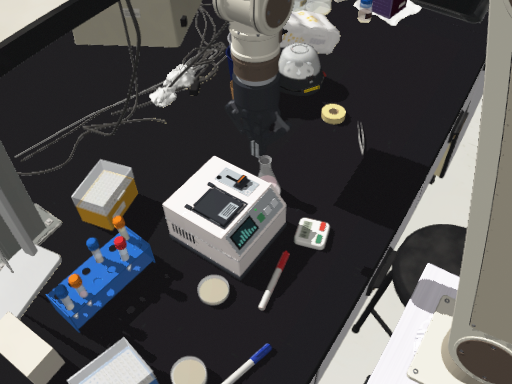

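```bash
python3 - <<'E'
from h import *
ci=optics.camera_info('wrist');D=np.load('pics/w1.npz')['d']
for n,u,v,z in [('knob',319,195,.135),('barL',304,190,.135),('barR',329,190,.135),('pad',290,93,.125),('hl',391,44,.125),('hr',383,143,.125),('tipL',238,262,.231),('tipR',273,262,.231),('tip',255,240,.231),('ringw',285,177,.12),('disc',379,177,.12)]:
    print(n,onz(ci,u,v,z).round(4),dep(ci,u,v,D).round(4))
E
```

```text
knob [ 0.5374 -0.0498  0.135 ] [ 0.5373 -0.0496  0.1356]
barL [ 0.5265 -0.0455  0.135 ] [ 0.5282 -0.049   0.1224]
barR [ 0.5447 -0.0463  0.135 ] [ 0.5477 -0.0504  0.1206]
pad [0.5185 0.0229 0.125 ] [0.5186 0.0229 0.124 ]
hl [0.5893 0.0537 0.125 ] [0.5902 0.054  0.1226]
hr [ 0.5864 -0.015   0.125 ] [0.4941 0.0208 0.3719]
tipL [ 0.483  -0.0516  0.231 ] [ 0.4853 -0.0368  0.2599]
tipR [ 0.499  -0.0523  0.231 ] [ 0.4983 -0.0412  0.2524]
tip [ 0.4913 -0.041   0.231 ] [ 0.4915 -0.037   0.2402]
ringw [ 0.5141 -0.0388  0.12  ] [ 0.514  -0.0385  0.1212]
disc [ 0.5865 -0.0418  0.12  ] [ 0.586  -0.0414  0.1215]
```

```bash
python3 -m inch '[[[0,1.7,0.2,3,0],[0,1.7,0.2,6,0],[0,1.7,0.2,8.2,0],[0,1.7,0.2,9.6,0],[0,1.7,0.2,10.1,0]]]'; python3 - <<'E'
from h import *
o=get_obs();print(o['eef_pos'],o['ft_force'])
snap('wrist','w2.png')
E
```

```text
clock: 2.08
eef_pos: [0.5062, -0.0503, 0.1425]
tool_rot: [1.0, -0.023, -0.002, -0.001]
ft_force: [-0.3, 0.7, 0.8]
grip_width: -0.0
[ 0.50617667 -0.05029808  0.14247291] [-0.3473984   0.73961271  0.81017825]
```

View pics/w2.png

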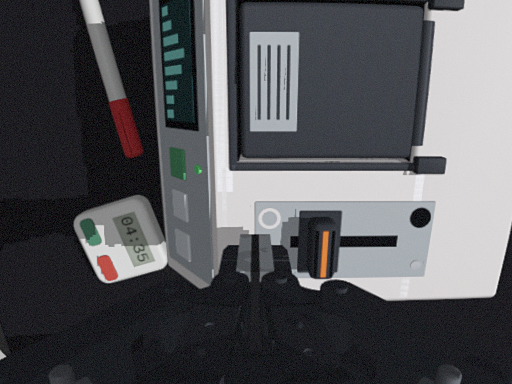

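```bash
python3 -m inch '[[[0,0.5,0,0,0],[0,1,0,0,0],[0,1.5,0,0,0],[0,2,0,0,0],[0,2.4,0,0,0]]]'
```

```text
clock: 2.75
eef_pos: [0.5304, -0.0511, 0.1426]
tool_rot: [1.0, -0.023, -0.002, -0.001]
ft_force: [-2.3, 0.4, 2.9]
grip_width: -0.0001
```

```bash
python3 -m inch '[[[0,0.2,0,0,0],[0,0.4,0,0,0],[0,0.6,0,0,0],[0,0.8,0,0,0],[0,0.9,0,0,0]]]'; python3 - <<'E'
from h import *
o=get_obs();print(o['eef_pos'],o['ft_force'])
snap('wrist','w3.png')
E
```

```text
clock: 3.38
eef_pos: [0.5396, -0.0515, 0.1426]
tool_rot: [1.0, -0.023, -0.002, -0.001]
ft_force: [-0.5, -0.3, 1.9]
grip_width: 0.0
[ 0.5396058  -0.05153435  0.14263739] [-0.47805951 -0.28692067  1.94682443]
```

View pics/w3.png

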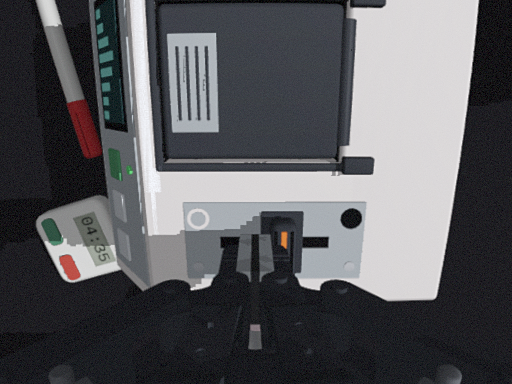

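```bash
python3 -m inch '[[[0,0.1,0,0,0],[0,0.2,0,0,0],[0,0.3,0,0,0],[0,0.4,0,0,0],[0,0.4,0,0,0]]]'; python3 -m inch '[[[0,0.05,0,0,0],[0,0.1,0,0,0],[0,0.15,0,0,0],[0,0.2,0,0,0],[0,0.2,0,0,0]]]'
```

```text
clock: 4.05
eef_pos: [0.5439, -0.0517, 0.1426]
tool_rot: [1.0, -0.023, -0.002, -0.001]
ft_force: [-0.2, 0.6, 2.8]
grip_width: 0.0002
clock: 4.68
eef_pos: [0.546, -0.0518, 0.1426]
tool_rot: [1.0, -0.023, -0.001, -0.001]
ft_force: [-1.5, 0.5, 2.2]
grip_width: -0.0002
```

```bash
python3 -m inch '[[[0,0.05,0,0,0],[0,0.1,0,0,0],[0,0.15,0,0,0],[0,0.15,0,0,0],[0,0.15,0,0,0]]]'; python3 -m inch '[[[0,0.05,0,0,0],[0,0.1,0,0,0],[0,0.15,0,0,0],[0,0.15,0,0,0],[0,0.15,0,0,0]]]';python3 - <<'E'
from h import *
snap('wrist','w4.png')
E
```

```text
clock: 5.3
eef_pos: [0.5476, -0.0519, 0.1426]
tool_rot: [1.0, -0.023, -0.001, -0.001]
ft_force: [-0.7, -0.1, 3.0]
grip_width: 0.0
clock: 5.92
eef_pos: [0.5488, -0.052, 0.1426]
tool_rot: [1.0, -0.023, -0.002, -0.001]
ft_force: [-4.1, 0.7, 3.7]
grip_width: -0.0001
```

View pics/w4.png

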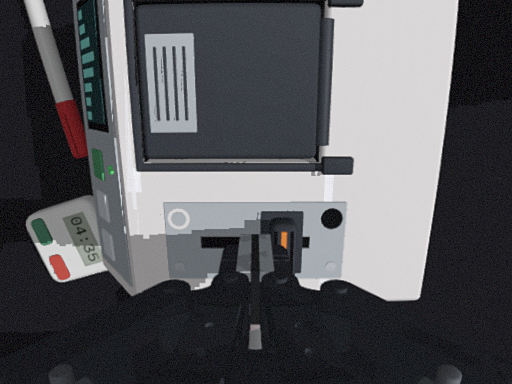

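```bash
python3 -m inch '[[[0,0.03,0,0,0],[0,0.06,0,0,0],[0,0.1,0,0,0],[0,0.1,0,0,0],[0,0.1,0,0,0]]]'
```

```text
clock: 6.6
eef_pos: [0.5489, -0.0519, 0.1426]
tool_rot: [1.0, -0.023, -0.002, -0.001]
ft_force: [-5.6, 0.4, 6.3]
grip_width: -0.0002
```

```bash
python3 -m inch '[[[0,-0.4,0,0,0],[0,-0.8,0,0,0],[0,-1,0,-3,0],[0,-1,0,-7,0],[0,-1.5,0,-10,0]]]'; python3 - <<'E'
from h import *
snap('wrist','w5.png');snap('top','t5.png');snap('scene','s5.png')
ci=optics.camera_info('wrist');np.save('pics/ci5.npy',ci,allow_pickle=True)
z=np.load('pics/scene5.npz' if 0 else 'pics/s5.npz')['im'][145:285,155:335]
cv2.imwrite('pics/s5z.png',cv2.resize(z,None,fx=4,fy=4,interpolation=cv2.INTER_CUBIC)[:,:,::-1])
E
```

```text
clock: 7.22
eef_pos: [0.5352, -0.0515, 0.244]
tool_rot: [1.0, -0.023, -0.001, -0.001]
ft_force: [0.5, 0.6, 0.2]
grip_width: 0.0001
```

View pics/w5.png

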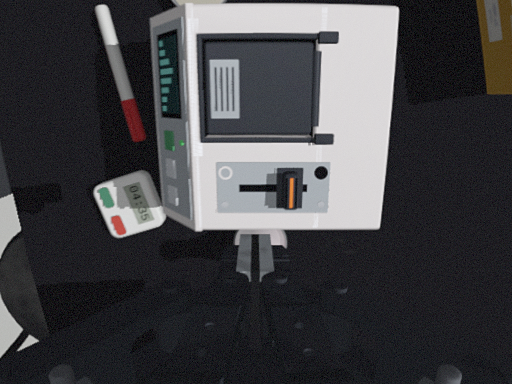

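View pics/s5z.png

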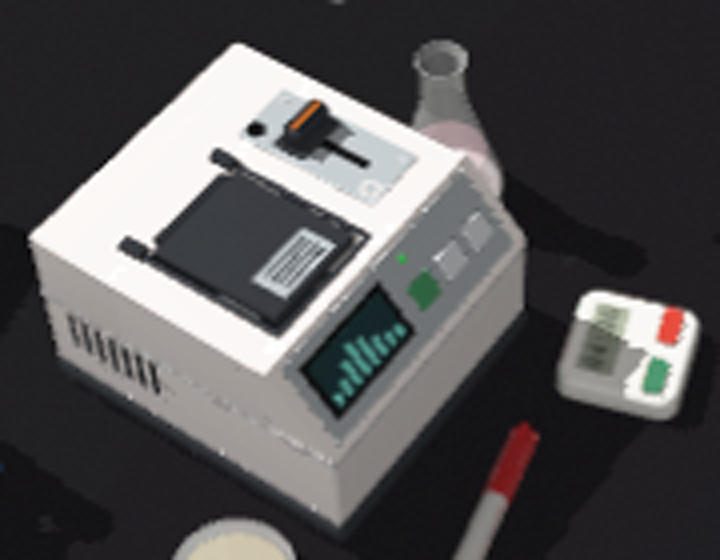

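```bash
python3 - <<'E'
from h import *
from scipy.spatial.transform import Rotation as R
ci=optics.camera_info('wrist')
for n,u,v,z in [('knob',292,192,.135),('pad',225,89,.125),('ringw',225,173,.12),('disc',320,173,.12)]:print(n,onz(ci,u,v,z).round(4))
ci=optics.camera_info('scene');a,b=306,116
print(onz(ci,155+(a+.5)/4-.5,145+(b+.5)/4-.5,.135))
o=get_obs();M=R.from_quat(o['tool_rot']).as_matrix();print(o['clock'])
for z in(.155,.142): print(M.T@(np.array([.518,.024,z])-o['eef_pos'])*100)
E
```

```text
knob [ 0.5633 -0.0515  0.135 ]
pad [0.5187 0.0229 0.125 ]
ringw [ 0.5142 -0.0385  0.12  ]
disc [ 0.5864 -0.0417  0.12  ]
[ 0.56226345 -0.05058917  0.135     ]
7.375
[-2.10716452 -7.45643292  8.94733317]
[-2.10689413 -7.45413632 10.24733111]
```

```bash
python3 -m inch '[[[0,-1,-3.5,0,0],[0,-2.1,-7.4,0,0],[0,-2.1,-7.4,4,0],[0,-2.1,-7.4,7.5,0],[0,-2.1,-7.4,8.9,0]]]'; python3 - <<'E'
from h import *
print(get_obs()['eef_pos'])
snap('wrist','w6.png');snap('scene','s6.png')
z=np.load('pics/s6.npz')['im'][145:285,155:335]
cv2.imwrite('pics/s6z.png',cv2.resize(z,None,fx=4,fy=4,interpolation=cv2.INTER_CUBIC)[:,:,::-1])
E
```

```text
clock: 8.0
eef_pos: [0.5158, 0.0235, 0.152]
tool_rot: [1.0, -0.022, -0.003, -0.001]
ft_force: [-0.2, 0.3, 0.3]
grip_width: -0.0004
[0.51577252 0.02351026 0.15195261]
```

View pics/w6.png

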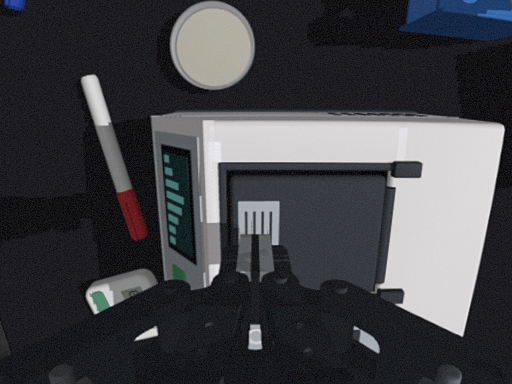

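View pics/s6z.png

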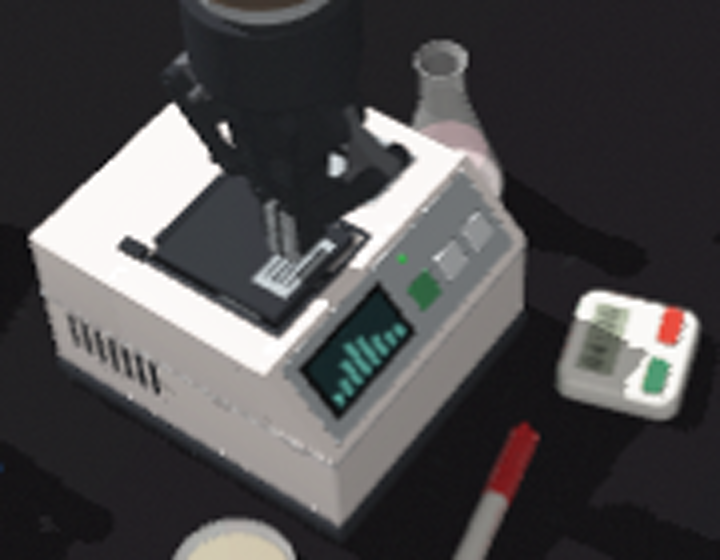

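```bash
python3 -m inch '[[[0,0.15,0,0.5,0],[0,0.15,0,0.9,0],[0,0.15,0,1.1,0],[0,0.15,0,1.2,0],[0,0.15,0,1.25,0]]]'
```

```text
clock: 8.72
eef_pos: [0.5181, 0.0233, 0.1409]
tool_rot: [1.0, -0.023, -0.002, -0.001]
ft_force: [0.2, 0.2, 0.4]
grip_width: 0.0002
```

```bash
python3 -m inch '[[[0,0,0,0.1,0],[0,0,0,0.2,0],[0,0,0,0.3,0],[0,0,0,0.4,0],[0,0,0,0.4,0]]]'
```

```text
clock: 9.35
eef_pos: [0.5181, 0.0233, 0.1371]
tool_rot: [1.0, -0.023, -0.002, -0.001]
ft_force: [-0.9, 0.6, 3.6]
grip_width: 0.0003
```

```bash
python3 -m inch '[[[0,0,0,0.05,0],[0,0,0,0.1,0],[0,0,0,0.15,0],[0,0,0,0.2,0],[0,0,0,0.2,0]]]'
```

```text
clock: 9.98
eef_pos: [0.5181, 0.0232, 0.1351]
tool_rot: [1.0, -0.023, -0.002, -0.001]
ft_force: [-1.9, 0.1, 4.3]
grip_width: -0.0004
```

```bash
python3 -m inch '[[[0,0,0,0.03,0],[0,0,0,0.06,0],[0,0,0,0.1,0],[0,0,0,0.1,0],[0,0,0,0.1,0]]]'
```

```text
clock: 10.6
eef_pos: [0.5181, 0.0233, 0.1344]
tool_rot: [1.0, -0.023, -0.002, -0.001]
ft_force: [-2.2, 0.1, 6.6]
grip_width: -0.0001
```

```bash
python3 -m inch '[[[0,0,0,0.03,0],[0,0,0,0.06,0],[0,0,0,0.1,0],[0,0,0,0.1,0],[0,0,0,0.1,0]]]'
```

```text
clock: 11.22
eef_pos: [0.5181, 0.0233, 0.1342]
tool_rot: [1.0, -0.023, -0.002, -0.001]
ft_force: [-3.9, 0.1, 8.7]
grip_width: -0.0001
```

```bash
python3 -m inch '[[[0,0,0,-5,0],[0,-1,0,-10,0],[0,-4,0,-14,0],[0,-8,0,-16,0],[0,-12,0,-16,0]]]'; python3 -m inch '[[[0,-1,0,0,0],[0,-2,0,0,0],[0,-2,0,0,0],[0,-2,0,0,0],[0,-2,0,0,0]]]'; python3 - <<'E'
from h import *
snap('wrist','w7.png');snap('scene','s7.png');snap('top','t7.png')
z=np.load('pics/s7.npz')['im'][145:285,155:335]
cv2.imwrite('pics/s7z.png',cv2.resize(z,None,fx=4,fy=4,interpolation=cv2.INTER_CUBIC)[:,:,::-1])
E
```

```text
clock: 11.85
eef_pos: [0.3991, 0.0286, 0.2959]
tool_rot: [1.0, -0.023, 0.0, -0.001]
ft_force: [0.5, 0.4, 0.2]
grip_width: -0.0004
clock: 12.48
eef_pos: [0.3796, 0.0295, 0.2956]
tool_rot: [1.0, -0.023, 0.0, -0.001]
ft_force: [-0.2, -1.2, -0.1]
grip_width: -0.0001
```

View pics/s7z.png

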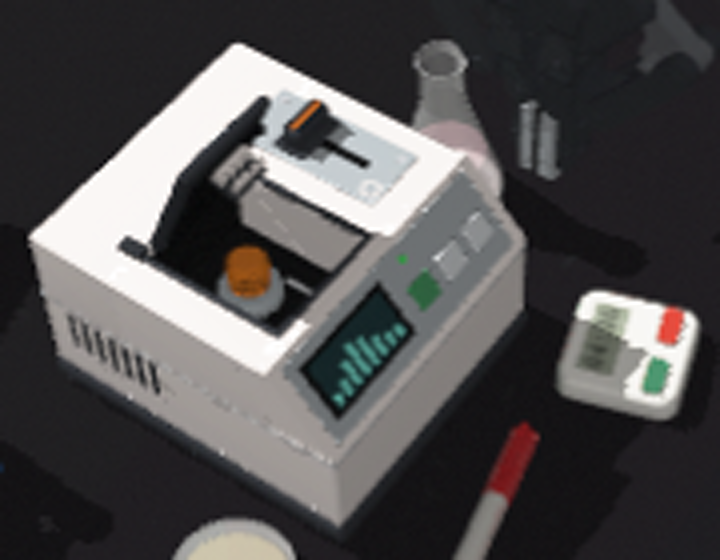

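View pics/w7.png

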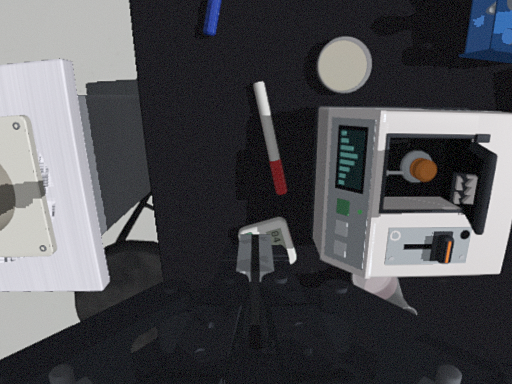

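Hatch is open and the shutter is at the disc. I'll wait more than a second, check that it stays open, and compare the surroundings.

```bash
for i in 1 2 3; do python3 -m inch '[[[0,0,0,0,0],[0,0,0,0,0],[0,0,0,0,0],[0,0,0,0,0],[0,0,0,0,0]]]'|head -1; done; python3 - <<'E'
from h import *
im,d=snap('scene','s8.png')
a=np.load('pics/s8.npz');b=np.load('pics/s7.npz');c=np.load('pics/scene0.npz')
ci=optics.camera_info('scene')
# tallest point over hatch
P=[]
for v in range(160,235):
  for u in range(170,235):
    p=dep(ci,u,v,a['d']); 
    if .5<p[0]<.64 and -.025<p[1]<.07 and p[2]>.14:P.append(p)
P=np.array(P);print(len(P),P[P[:,2].argmax()])
cv2.imwrite('pics/s8z.png',cv2.resize(np.hstack([c['im'][145:310,155:335],a['im'][145:310,155:335]]),None,fx=2.2,fy=2.2)[:,:,::-1])
def red(im): return (im[...,0]>110)&(im[...,1]<60)&(im[...,2]<70)
def beige(im): return (im[...,0].astype(int)-im[...,2]>15)&(im[...,0]>150)
for n,m,box in[('marker',red,(245,310,255,295)),('petri',beige,(270,310,190,235)),('timer',lambda i:i.min(-1)>150,(212,255,290,335))]:
  for k in(c,a):
    q=np.argwhere(m(k['im'][box[0]:box[1],box[2]:box[3]]));print(n,len(q),q.mean(0).round(2))
E
```

```text
clock: 13.25
clock: 13.88
clock: 14.5
416 [0.55475355 0.04375636 0.19678207]
marker 78 [14.78 28.17]
marker 70 [14.7  28.29]
petri 562 [20.25 23.23]
petri 561 [20.23 23.25]
timer 387 [19.   25.04]
timer 377 [18.85 25.1 ]
```

View pics/s8z.png

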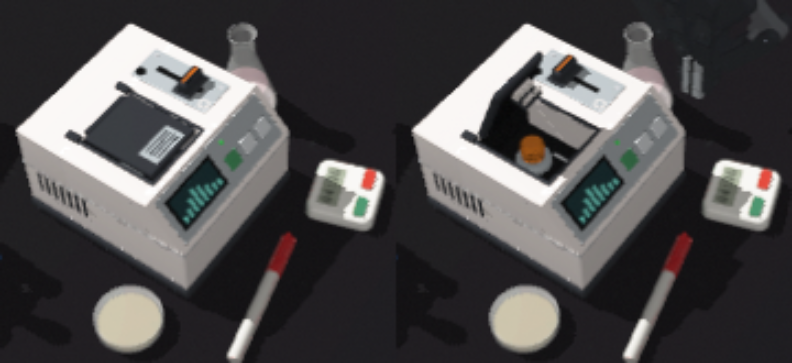

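Hatch edge is 77 mm above the deck (about 75 expected), the shutter is closed and nothing nearby has moved.

```bash
python3 - <<'E'
from h import *
print(ticket.job_done())
E
```

```text
the job is handed in; nothing more can be done
None
```

I closed the shutter, opened the hatch with one press, and handed the job in at about 14.6 s of the 45 s allowed. No verdict was reported.

- **Shutter:** I pushed the slide with the closed fingertips until it stopped moving, at about 6 N. Afterwards its finger bar measured 25.3 mm (scene camera) and 25.9 mm (wrist camera) from where it started, which puts it at the closed end.
- **Hatch:** I pressed the ribbed pad once, down to its stop, at about 9 N. I then moved the arm straight up and back so the hatch could pop up freely. More than 2 s later it was still open, with its highest point 77 mm above the deck (about 75 mm expected).
- **Things around it:** the petri dish, marker and timer are within a fraction of a pixel of their starting positions in the scene picture. I checked the flask only by eye, and it looks unmoved. The arm was clear of everything.

I couldn't read the hatch angle or the latch pin directly; I judged both from the pictures and the single press. No check failed. The camera views differed by about 3 mm on where the shutter bar and pad were at the start, which did not matter here.

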